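# Locate and pin a valve block in a drill jig

## Robot

A 6-joint arm with a two-finger parallel gripper is mounted at the origin on the work surface. World frame = base frame: x ahead of the robot, y to its left, z up, the work surface at z = 0. Lengths are in mm, angles in degrees, forces in N, time in s.
With the tool pointing down it reaches from about 350 to 850 mm from the base axis. Payload 8.1 kg.
Tool frame: the origin (TCP) lies on the centre line of the jaws, within the pads' length; the fingertips stand 19 mm ahead of it and the grasp point (between the pads) is the TCP (r.tip_reach is the z of the fingertips in the tool frame, in mm); z points along the fingers, y is the line along which they close (so a half turn about z gives the same grasp; the last joint's range is limited). The gripper opens to 85 mm and grips with 20 to 120 N. Pads are 22 mm wide; open, the fingers measure 114 mm over their backs; the gripper's body (76 mm by 85 mm) begins 54 mm behind the grasp point. The pads swing forward as they close: fully open they stand 13 mm farther back than shut.
Start: joints at [-77.888, 7.471, 85.268, -0, 87.261, -4.893], TCP at [175.497, -573.765, 250.292] pointing down, gripper open.
Joint ranges: [-169.43, 169.43], [-51.17, 129.36], [1.28, 143.12], [-76.62, 256.62], [0, 156.53], [-152.29, 152.29]. Speed limits (degrees/s): [136.94, 136.94, 159.86, 180, 180, 180].

## Interface

Orientations are given as [roll, pitch, yaw] about the fixed x, y, z axes, in that order (R = Rz(yaw) Ry(pitch) Rx(roll)).
In Python, from bench import r gives the robot as it stands. The module is installed in compiled form; this text tells all that it offers.
- The arm moves only by the shell command python3 -m handwheel 'ROWS' [FORCE]. ROWS is JSON, a list of rows, each a list of 7 numbers: the shift along the tool's x, y, z in m, then the turn, a rotation vector about the tool's x, y, z in degrees, then the finger opening in m, from 0 to 0.0854. In form: [[tx, ty, tz, ax, ay, az, claw], ...]. A call has 1 to 8 rows; each row shifts and turns the commanded pose from where the row before left it, along the tool's axes as they then stand; what a row does not reach is not made up. A row lasts 1/12 s, in which the tool goes at most 41.7 mm and 7.16 degrees, less where a joint would pass 70% of its speed; a pose out of reach is approached as far as the arm can. A call with a gripper value outside its range is refused whole. The fingers move at their own pace and stop on an object; FORCE is the grip in N (left out, the last holds). Time passes only in rows, so rows that do not move let the fingers close. It gives the time, the measured TCP pose, the force, the opening and the grip force at its end, in the units of the state.
- r.sense(): the state, without advancing time (a new reading comes with each control period).
- r.snapshot(name): name is "scene" or "top" or "wrist"; returns (picture, depth): 480x640x3 uint8, blue, green, red; 480x640 float32, mm along the optical axis (not along the pixel's ray), 0 where there is no reading.
- r.calibration(name): a dict with "vfov" (degrees; the focal length in pixels is half the picture's height over the tangent of half this angle, whatever the lens; pixels are square), "cx", "cy" (the principal point, pixels), "rvec" (rotation vector, rad) and "tvec" (3), from world to camera coordinates, as OpenCV has them; the wrist camera has in their place "tool_from_camera" (4x4, takes a point from camera to tool coordinates, whose origin is the TCP and whose axes are the flange's). Camera axes: x right, y down, z forward; pixel columns grow to the right and rows downward; lengths in mm; the calibration is good to about 2 mm. A picture is of the moment at which its call begins: read the wrist's pose just before it. calibration takes no time and is no camera call.
- r.hand_in(): hands the job in; it is judged then, once.
The state is a dict: "time": time; "joint_pos": joint angles; "qd": joint speeds; "joint_efforts": joint torques, N m; "tool_pos": TCP position; "tcp_rot": TCP orientation; "ft_force": force on the tool from outside, world axes, zero at the start; "wrist_torque": the same for the moment, N m; "finger_gap": finger opening in mm; "grip_force": force on a finger pad.
Only numpy, scipy, OpenCV 4.12 (cv2) and the standard library are available. Lean on these libraries where they do the work, as an engineer would, in place of code of your own. Each camera call takes 0.05 s, during which the arm holds its last target. There are 200 camera calls.

## Task

Get the brass valve block ready for drilling: slide it along its channel until it is against the yellow end stop, then push the blue-handled locating pin along its cradle, fully home into the block's opening until the handle's shoulder is on the block, and then swing the red-gripped hold-down arm fully down over the block. The block must stay against the stop and the pin fully home; leave the other things on the bench and on the jig where they are.

Things in the scene. Friction and masses are not known exactly. Their poses are not given: they have to be found in the camera images.
- jig: Drill jig screwed to the bench. x points from the cradle to the channel (roughly away from the robot), y along the channel to the yellow end stop, z up; origin at bench height, under where the block's centre belongs. Dark steel plate 220 x 220 mm, 12 mm thick (x -175..45, y -135..85 mm). Blue arm post: x -16..16, y 49..71 mm, top 66 mm above the bench.
- nest (a point): Point on the channel's floor, 12 mm above the bench, where the block's origin belongs; axes as the jig's. The channel is 42 mm wide (jig x -21..21) and runs along y from -130 to 35 mm. Low front rail: x -29..-21, top 18 mm above the bench. Back fence: x 21..31, top 34 mm above the bench.
- stop (a point): Middle of the yellow end stop's face that the block must touch, at jig x 0, y 30 mm, 22 mm above the bench. The stop is 56 mm wide, 12 mm thick (y 30..42), its top 32 mm above the bench.
- cradle (a point): Middle of the aluminium V-shaped cradle in which the pin lies, at jig x -97.5, y 0, at the height of the pin's axis (30 mm above the bench). The cradle is 125 mm long (jig x -160..-35), 24 mm wide, open at both ends; its flanks end 25 mm above the bench, so fingertips kept above that can follow the pin.
- block: Loose brass valve block, 40 (x) x 60 (y) x 36 mm (z), 0.25 to 0.5 kg, standing in the channel with 1 mm play either side, 40 to 85 mm short of the stop (towards jig -y). Origin: centre of its underside; axes within 0.02 rad of the jig's. A few newtons on its -y face slide it. Its top is 48 mm above the bench.
- opening (a point): Centre of the mouth of the block's round opening, in its -x face (facing the cradle), 18 mm above its underside, mid-width. The opening is 11 mm across with a 2 mm chamfer and runs right through along x. With the block against the stop it is in line with the pin.
- pin: Loose locating pin lying in the cradle, 60 g: blue round handle 20 mm across, 60 mm long, with a white ring, and a steel shaft 8 mm across, 34 mm long. Origin: on the axis at the shoulder (handle's flat front, where the shaft starts); x points to the tip, only that axis matters. Shoulder starts 45 to 70 mm from the block's face. 1 or 2 N on its back end slide it along the cradle.
- pin_tip (a point): Tip of the pin's shaft, on the axis. With the pin fully home (shoulder on the block's face) it is 34 mm inside the opening.
- pin_back (a point): Centre of the flat back end of the pin's handle, 60 mm behind the shoulder, on the axis.
- clamp (a joint): Hold-down arm's angle in rad: 0 = fully down (level, at its end stop, its pad 1.5 mm above the block), about 1.57 = upright, up to 1.9 = leaning back away from the block. The hinge is stiff (0.12 N m, about 2 N at the grip) and stays where it is left.
- clamp_hinge (a point): Hinge of the hold-down arm, 58 mm above the bench, on the post beyond the end stop (jig x 0, y 60 mm); the hinge axis is along the jig's x. When down, the arm points to the jig's -y, over the block.
- clamp_grip (a point): Middle of the upper (outer, when raised: +y side) face of the red grip at the arm's free end, 73 mm from the hinge. Steel arm 16 mm wide and 10 mm thick, red grip 18 mm wide, 30 mm long (58 to 88 mm from the hinge) and 14 mm thick.
- spare_block: plain aluminium block without an opening, 40 x 30 x 36 mm, standing on the jig's plate to the left of the cradle; bystander. Origin: centre of its underside.
- wrench: steel wrench, 120 mm long, lying on the jig's plate to the right of the cradle; bystander. Origin: mid-length, underside.
- screwdriver: screwdriver with red handle lying on the bench, left; bystander.
- spray_can: yellow spray can with white cap, 60 mm across, 190 mm tall, standing at the left; bystander. Origin: centre of its underside.
- oil_bottle: small white oil bottle with red cap, 48 mm across, 85 mm tall, standing at the right; bystander. Origin: centre of its underside.
- parts_bin: blue open parts bin, 100 x 150 x 50 mm, on the bench at the right; bystander. Origin: centre of its underside.
- steel_bush: flanged steel bush, 44 mm across, 30 mm tall, at the left; bystander. Origin: centre of its underside.
Not all that is in view belongs to the job. There is more than one size of the block; the one meant has the size given above.

How it is judged:
By the outcome, as a careful person would: the job done as asked, in the order asked, and still so for the second after the job is handed in, with the robot touching nothing.
It also fails if it takes over 54 s, if anything falls off the work surface, if the arm or the gripper's body presses on something with over 40 N, if the wrist force passes 120 N, or if a joint passes its speed limit or range.

## Working session

There is one attempt and no reset: what is moved stays moved. The work goes in short steps, Python scripts to look and compute and a shell command to move; the robot and the scene stay as the last step left them, time stands still between calls to the robot, and variables do not carry over. Pictures are saved under pics/ and viewed, at most 10 in all, crops included, and the job is handed in when it is done.

```bash
mkdir -p pics; python3 - <<'E'
from bench import r
import cv2,numpy as np
s=r.sense();print({k:np.round(v,3).tolist() for k,v in s.items()})
for n in("scene","top"):
    p,d=r.snapshot(n);cv2.imwrite(f"pics/{n}0.png",p);np.save(f"{n}0.npy",d);print(n,r.calibration(n))
print(r.calibration("wrist"),r.tip_reach)
E
```

```text
{'time': 0.0, 'joint_pos': [-77.887, 7.514, 85.333, -0.001, 87.26, -4.893], 'qd': [0.038, 0.014, -0.062, 0.126, -0.149, 0.046], 'joint_efforts': [-0.002, -56.94, -50.056, -0.0, 0.015, 0.0], 'tool_pos': [175.39, -573.24, 249.228], 'tcp_rot': [-179.894, -0.008, 17.006], 'ft_force': [0.439, -0.707, 0.869], 'wrist_torque': [-0.001, -0.005, -0.002], 'grip_force': 0.0, 'finger_gap': 85.437}
scene {'vfov': 51.42139501122623, 'cx': 322.2953875505053, 'cy': 240.21657661882105, 'rvec': array([ 2.18230183,  0.88585331, -0.38977137]), 'tvec': array([-392.67794701, -225.30387902, 1553.37053035])}
top {'vfov': 46.35991631942859, 'cx': 320.5487912765151, 'cy': 245.00959107154833, 'rvec': array([ 2.1392992 , -2.12606873,  0.12112061]), 'tvec': array([   2.01565769,  591.10385337, 1095.94773982])}
{'vfov': 60.171706649441695, 'cx': 312.13429775865905, 'cy': 241.2131770415298, 'tool_from_camera': array([[-7.02619394e-04, -9.52859250e-01, -3.03411859e-01,
         7.77141979e+01],
       [ 9.99998873e-01, -1.07205105e-03,  1.05103063e-03,
        -2.40858635e-01],
       [-1.32675726e-03, -3.03410779e-01,  9.52858929e-01,
        -1.24682509e+02],
       [ 0.00000000e+00,  0.00000000e+00,  0.00000000e+00,
         1.00000000e+00]])} 19.0
```

View pics/scene0.png

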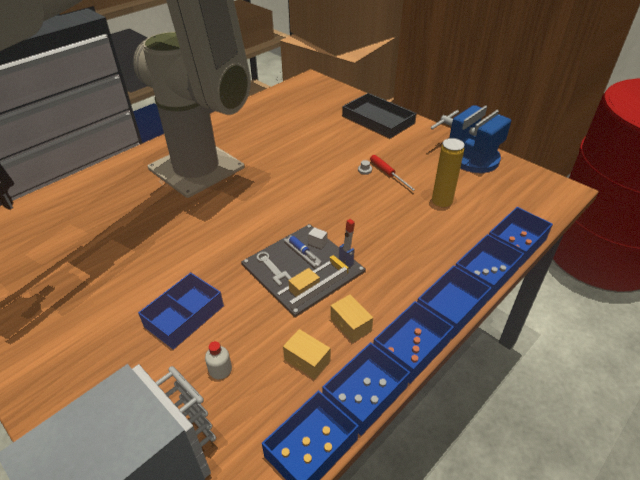

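View pics/top0.png

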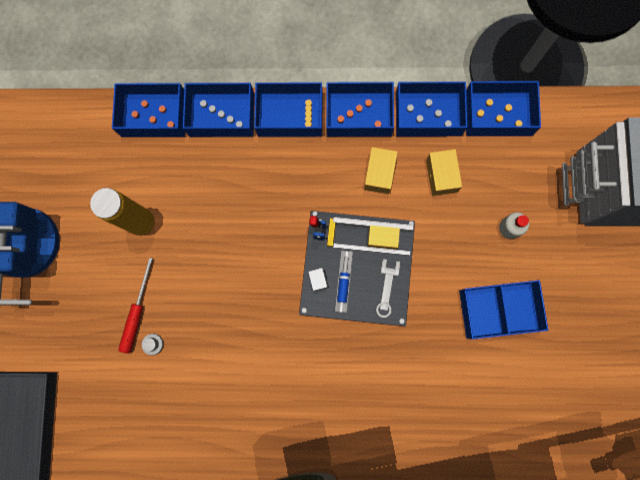

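Top view: the jig plate spans about (300–415, 212–326). Candidates for the block are the brass block in the channel at (384,236) and two larger yellow boxes on the bench at (381,170) and (445,171). Only the first is in the channel, so it fits the description. I'll confirm it in an enlarged crop.

```bash
cat > h.py <<'E'
from bench import r
import cv2,numpy as np
from scipy.spatial.transform import Rotation as R
def cam(n,s=None):
    c=r.calibration(n);f=240/np.tan(np.radians(c["vfov"]/2))
    if n=="wrist":
        s=s or r.sense();T=np.eye(4);T[:3,:3]=R.from_euler("xyz",s["tcp_rot"],degrees=True).as_matrix();T[:3,3]=s["tool_pos"]
        M=T@c["tool_from_camera"];A=M[:3,:3];o=M[:3,3]
    else:
        A=R.from_rotvec(c["rvec"]).as_matrix().T;o=-A@c["tvec"]
    return f,c["cx"],c["cy"],A,o
def ray(C,u,v):
    f,cx,cy,A,o=C;return o,A@np.array([(u-cx)/f,(v-cy)/f,1])
def onz(C,u,v,z):
    o,d=ray(C,u,v);return o+d*(z-o[2])/d[2]
def proj(C,P):
    f,cx,cy,A,o=C;q=A.T@(np.array(P)-o);return [f*q[0]/q[2]+cx,f*q[1]/q[2]+cy]
def tri(C1,p1,C2,p2):
    o1,d1=ray(C1,*p1);o2,d2=ray(C2,*p2)
    t=np.linalg.lstsq(np.c_[d1,-d2],o2-o1,rcond=None)[0]
    a=o1+d1*t[0];b=o2+d2*t[1];return (a+b)/2,np.linalg.norm(a-b)
E
python3 - <<'E'
from h import *
p=cv2.imread("pics/top0.png")
cv2.imwrite("pics/topc.png",cv2.resize(p[203:333,293:423],None,fx=4.6,fy=4.6,interpolation=cv2.INTER_CUBIC))
C=cam("top")
for q in [(313,214),(411,222),(404,321),(305,311)]:print(onz(C,*q,12).round(1))
E
```

```text
[661.4  23.1  12. ]
[ 644.8 -182.    12. ]
[ 439.8 -164.8   12. ]
[458.5  37.4  12. ]
```

View pics/topc.png

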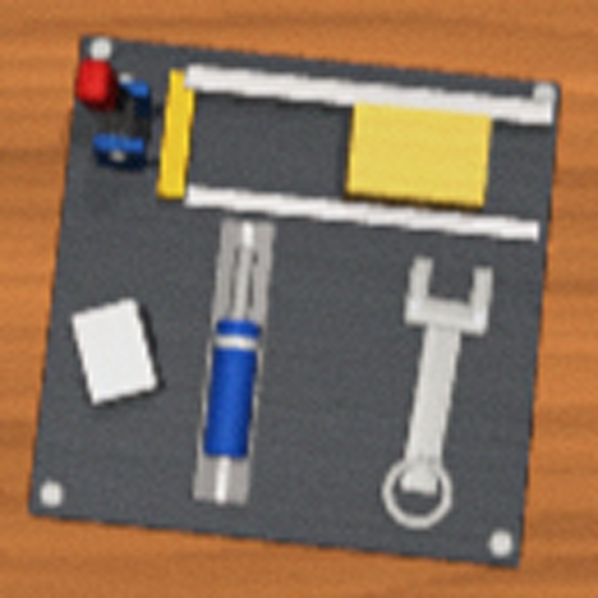

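The crop confirms it: brass block in the channel at (418,155), with no other brass piece on the jig. The pin handle is at (232,400) with its tip toward the channel, and the clamp grip is at (95,85). Next I'll bring the wrist camera over the jig, aligned with it (yaw ≈ -4.7°).

```bash
python3 -m handwheel '[[0,0,-0.01,0,0,5.4,0],[0,0,-0.01,0,0,5.4,0],[0,0,-0.01,0,0,5.4,0],[0,0,0,0,0,5.5,0],[0.021,-0.033,0,0,0,0,0],[0.021,-0.033,0,0,0,0,0],[0.021,-0.033,0,0,0,0,0],[0.021,-0.033,0,0,0,0,0]]' 30
python3 -m handwheel '[[0.021,-0.033,0,0,0,0,0],[0.021,-0.033,0,0,0,0,0],[0.021,-0.033,0,0,0,0,0],[0.021,-0.033,0,0,0,0,0],[0.021,-0.033,0,0,0,0,0],[0.021,-0.033,0,0,0,0,0],[0.021,-0.033,0,0,0,0,0],[0.021,-0.033,0,0,0,0,0]]'
```

```text
time: 0.77
tool_pos: [270.4, -447.5, 279.6]
tcp_rot: [-179.9, 0.0, -4.8]
ft_force: [0.7, 0.8, 1.1]
finger_gap: -0.1
grip_force: 0.0
time: 1.43
tool_pos: [459.7, -197.8, 280.0]
tcp_rot: [-180.0, 0.0, -4.7]
ft_force: [0.6, -0.7, 0.5]
finger_gap: -0.1
grip_force: 0.0
```

```bash
python3 -m handwheel '[[0.0224,-0.0327,0,0,0,0,0],[0.0224,-0.0327,0,0,0,0,0],[0.0224,-0.0327,0,0,0,0,0],[0.0224,-0.0327,0,0,0,0,0],[0,0,0,0,0,0,0],[0,0,0,0,0,0,0]]'
python3 - <<'E'
from h import *
import pickle
s=r.sense();p,d=r.snapshot("wrist");pickle.dump((s,d),open("w1.pkl","wb"));cv2.imwrite("pics/w1.png",p)
E
python3 -m handwheel '[[0.03,0.035,0,0,0,0,0],[0.03,0.035,0,0,0,0,0],[0,0,0,0,0,0,0],[0,0,0,0,0,0,0]]'
python3 - <<'E'
from h import *
import pickle
s=r.sense();p,d=r.snapshot("wrist");pickle.dump((s,d),open("w2.pkl","wb"));cv2.imwrite("pics/w2.png",p)
E
```

```text
time: 1.93
tool_pos: [559.5, -74.6, 279.2]
tcp_rot: [-180.0, 0.1, -4.5]
ft_force: [-0.4, -0.2, 0.1]
finger_gap: -0.0
grip_force: 0.0
time: 2.32
tool_pos: [607.2, -147.2, 278.4]
tcp_rot: [-180.0, 0.2, -4.9]
ft_force: [0.1, 1.2, -0.7]
finger_gap: -0.2
grip_force: 0.0
```

View pics/w1.png

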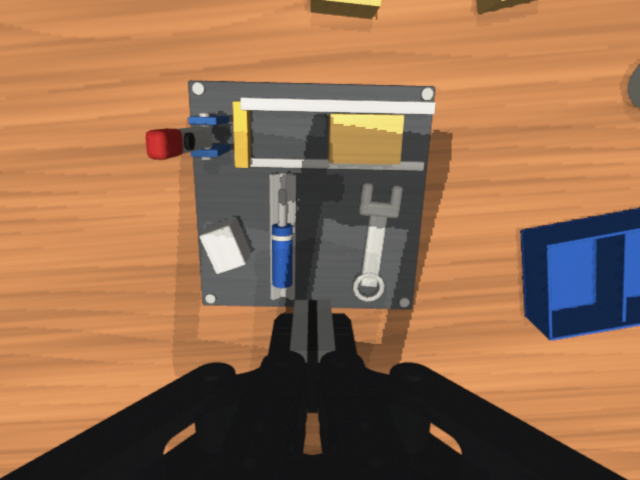

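View pics/w2.png

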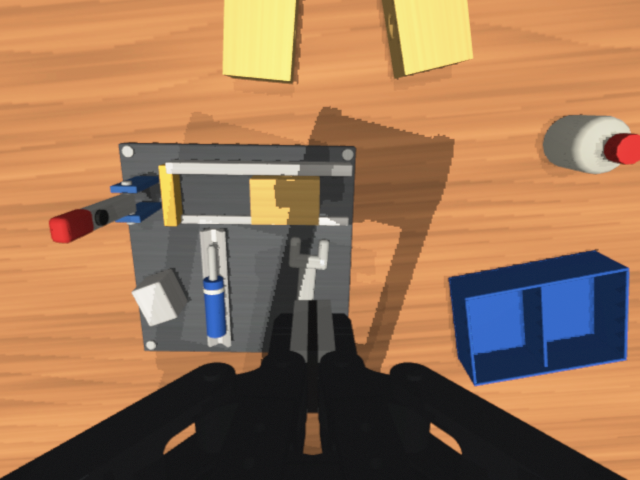

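w1 shows plate corner screws at (198,89), (428,94), (210,299), (404,302), the yellow stop at (242,134), the block top at (330–404, 114–164), the pin handle at (282,225–287) and the red grip at (157,144). w2 shows the same from another place, with the grip at (68,226). I'll measure from both and enlarge w1 and w2 around the jig.

```bash
python3 - <<'E'
from h import *
for n,(u,v,w,h) in {"w1":(140,75,300,225),"w2":(45,135,316,225)}.items():
    p=cv2.imread(f"pics/{n}.png")[v:v+h,u:u+w]
    cv2.imwrite(f"pics/{n}c.png",cv2.resize(p,None,fx=2.5,fy=2.5,interpolation=cv2.INTER_CUBIC))
E
```

```text
(no output)
```

View pics/w1c.png

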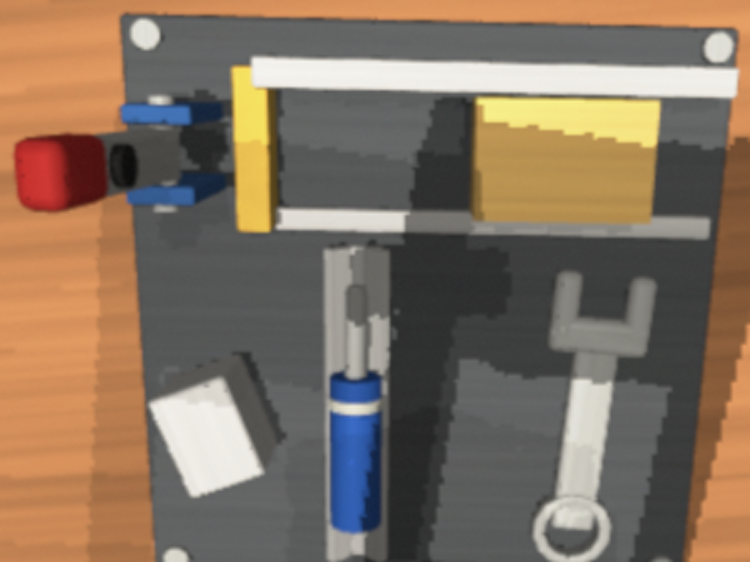

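View pics/w2c.png

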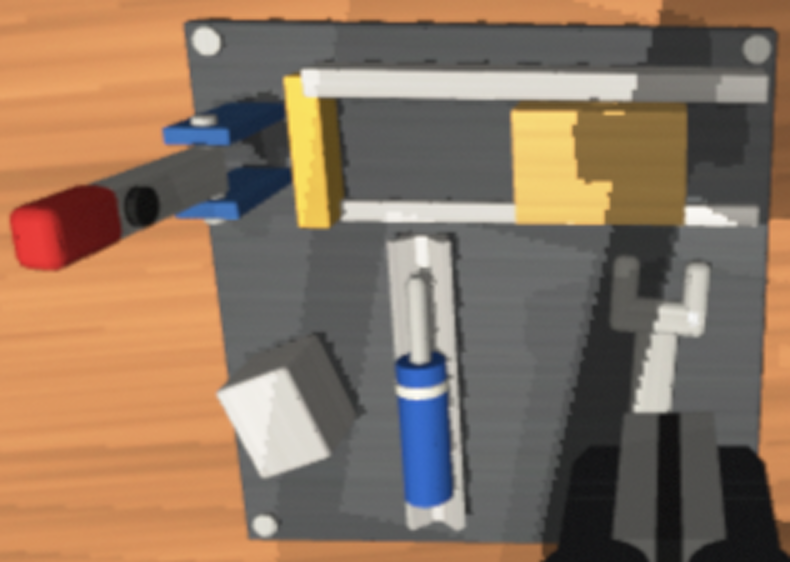

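w1c: block top corners are near (477,98), (660,99), (653,222), (474,219); the pin back end is at (355,530), the tip at (357,287) and the stop's near corners at (238,231). w2c shows the same features from the other place. I'll triangulate them.

```bash
python3 - <<'E'
from h import *
import pickle
C=[cam("wrist",pickle.load(open(f"w{i}.pkl","rb"))[0]) for i in(1,2)]
D=[pickle.load(open(f"w{i}.pkl","rb"))[1] for i in(1,2)]
a=lambda p:(140+p[0]/2.5,75+p[1]/2.5); b=lambda p:(45+p[0]/2.5,135+p[1]/2.5)
F=dict(sTL=((145,33),(206,41)),sTR=((719,47),(757,49)),sBL=((175,559),(264,525)),
stTL=((233,68),(286,77)),stBL=((238,231),(298,227)),stBR=((271,230),(330,227)),
bBL=((474,219),(514,221)),bBR=((653,222),(686,224)),bTR=((660,99),(687,104)),bTL=((477,98),(512,109)),
ring=((355,407),(421,390)),tip=((357,287),(418,277)),back=((355,530),(428,505)),hpin=((162,98),(203,120)),
gripTopL=((18,142),(14,212)),gripInnR=((103,140),(113,188)),gripInnB=((103,190),(118,235)))
P={}
for k,(p,q) in F.items():
    x,e=tri(C[0],a(p),C[1],b(q));P[k]=x
sx=np.array([(35,75),(35,-125),(-165,75)]);W=np.array([P[k][:2] for k in("sTL","sTR","sBL")])
m=sx.mean(0);n=W.mean(0);A=sx-m;B=W-n
yaw=np.arctan2((A[:,0]*B[:,1]-A[:,1]*B[:,0]).sum(),(A*B).sum());c,s=np.cos(yaw),np.sin(yaw);Rm=np.array([[c,-s],[s,c]])
O=n-Rm@m;print("yaw",np.degrees(yaw),"O",O,"resid",(A@Rm.T-B).round(1).tolist())
np.savez("jig.npz",O=O,R=Rm)
for k,x in P.items():
    j=Rm.T@(x[:2]-O);print(k,"world",x.round(1),"jig",j.round(1))
# depth check
for i,(f,g) in enumerate(((a,0),(b,1))):
    for k in("bBL","ring","gripTopL"):
        u,v=f(F[k][g]);u=int(u)+2;v=int(v)+(2 if k!="bBL" else -4);o,d=ray(C[i],u,v);x=o+d*D[i][v,u];print(i,k,x.round(1),(Rm.T@(x[:2]-O)).round(1))
E
```

```text
yaw -5.781656994923545 O [618.41136216 -53.72555881] resid [[-1.2, -0.2], [-1.0, 1.5], [2.2, -1.3]]
sTL world [662.   17.6  16.8] jig [36.2 75.3]
sTR world [ 641.6 -183.1   17. ] jig [  36.1 -126.4]
sBL world [459.6  38.9  15. ] jig [-167.3   76.1]
stTL world [647.8 -13.8  29.5] jig [25.2 42.7]
stBL world [593.1  -8.6  32.7] jig [-29.7  42.4]
stBR world [592.5 -20.6  33.5] jig [-29.1  30.4]
bBL world [593.1 -91.9  51. ] jig [-21.3 -40.5]
bBR world [ 587.3 -152.    52.1] jig [ -21.1 -100.9]
bTR world [ 627.2 -156.2   43.2] jig [  19.  -101.1]
bTL world [631.8 -95.7  46.7] jig [ 17.5 -40.4]
ring world [524.8 -43.8  34.4] jig [-94.1   0.5]
tip world [568.9 -48.5  28.8] jig [-49.8   0.2]
back world [475.8 -39.1  36.5] jig [-143.4    0.2]
hpin world [639.7   3.6  63.2] jig [15.4 59.2]
gripTopL world [631.6  19.6 144.8] jig [ 5.7 74.3]
gripInnR world [630.1   7.5 118.2] jig [ 5.4 62.1]
gripInnB world [616.9   9.4 118.9] jig [-7.9 62.7]
0 bBL [596.2 -93.6  48. ] [-18.1 -41.9]
0 ring [525.6 -46.1  40.8] [-93.1  -1.7]
0 gripTopL [631.   18.6 145.6] [ 5.2 73.2]
1 bBL [596.7 -93.1  48.8] [-17.6 -41.4]
1 ring [524.7 -46.6  39.6] [-93.9  -2.3]
1 gripTopL [630.6  18.4 145.4] [ 4.9 73. ]
```

Fix: the jig's yaw is ≈ -5.8° and its origin ≈ (618.4, -53.7). The block spans jig y -101..-40.5 (70 mm short of the stop), the pin back end is at jig x -143.5, and the clamp is at ≈ 1.65 rad. First I'll go down behind the block.

```bash
cat >> h.py <<'E'
def jig():
    j=np.load("jig.npz");s=r.sense()
    x=j["R"].T@(np.array(s["tool_pos"])[:2]-j["O"])
    print("jig",x.round(1),"tipz",round(s["tool_pos"][2]-19,1),"rot",np.round(s["tcp_rot"],2),"t",round(s["time"],2),"f",(j["R"].T@np.array(s["ft_force"])[:2]).round(1),round(s["ft_force"][2],1))
E
python3 -m handwheel '[[0.001,0.031,0,0,0,0.9,0],[0,0,0.04,0,0,0,0],[0,0,0.04,0,0,0,0],[0,0,0.04,0,0,0,0],[0,0,0.04,0,0,0,0],[0,0,0.03,0,0,0,0],[0,0,0,0,0,0,0],[0,0,0,0,0,0,0]]'; python3 -c "from h import *;jig()"
```

```text
time: 3.03
tool_pos: [604.5, -174.4, 89.6]
tcp_rot: [-179.9, 0.2, -5.6]
ft_force: [0.2, 0.4, 0.5]
finger_gap: 0.0
grip_force: 0.0
jig [  -1.6 -121.4] tipz 70.6 rot [-179.94    0.2    -5.59] t 3.03 f [0.1 0.4] 0.5
```

```bash
python3 -m handwheel '[[0.001,0.004,0,0,0,0.2,0],[0,0,0.025,0,0,0,0],[0,0,0.027,0,0,0,0],[0,0,0,0,0,0,0]]'; python3 -c "from h import *;jig()"
python3 -m handwheel '[[0,-0.006,0,0,0,0,0],[0,-0.006,0,0,0,0,0],[0,-0.006,0,0,0,0,0],[0,-0.006,0,0,0,0,0],[0,-0.006,0,0,0,0,0],[0,0,0,0,0,0,0]]'; python3 -c "from h import *;jig()"
```

```text
time: 3.37
tool_pos: [606.1, -179.2, 37.1]
tcp_rot: [-180.0, 0.1, -5.8]
ft_force: [-1.5, 0.0, -1.5]
finger_gap: -0.3
grip_force: 0.0
jig [   0.4 -126.1] tipz 18.1 rot [-1.7998e+02  9.0000e-02 -5.8100e+00] t 3.37 f [-1.5 -0.1] -1.5
time: 3.87
tool_pos: [611.2, -148.3, 39.8]
tcp_rot: [180.0, -0.1, -5.7]
ft_force: [0.4, -0.6, 0.2]
finger_gap: -0.0
grip_force: 0.1
jig [  2.4 -94.9] tipz 20.8 rot [ 1.7999e+02 -1.3000e-01 -5.7400e+00] t 3.87 f [ 0.4 -0.6] 0.2
```

```bash
python3 -m handwheel '[[-0.001,-0.006,0.001,0,0,0,0],[-0.001,-0.006,0,0,0,0,0],[0,-0.006,0,0,0,0,0],[0,-0.006,0,0,0,0,0],[0,-0.006,0,0,0,0,0],[0,-0.006,0,0,0,0,0],[0,-0.004,0,0,0,0,0]]'; python3 -c "from h import *;jig()"
python3 -m handwheel '[[0,-0.003,0,0,0,0,0],[0,-0.003,0,0,0,0,0]]'; python3 -c "from h import *;jig()"
```

```text
time: 4.45
tool_pos: [613.0, -109.5, 38.0]
tcp_rot: [180.0, -0.1, -5.8]
ft_force: [2.8, -5.3, 2.3]
finger_gap: -0.1
grip_force: 2.5
jig [  0.2 -56. ] tipz 19.0 rot [ 1.7996e+02 -1.2000e-01 -5.7900e+00] t 4.45 f [ 3.3 -5. ] 2.3
time: 4.62
tool_pos: [613.6, -103.8, 38.0]
tcp_rot: [179.9, -0.1, -5.8]
ft_force: [2.6, -5.7, 1.2]
finger_gap: 0.3
grip_force: 2.6
jig [  0.2 -50.3] tipz 19.0 rot [ 1.7995e+02 -1.2000e-01 -5.7900e+00] t 4.62 f [ 3.2 -5.4] 1.2
```

Pushing at about 5 N. Going slowly to contact now.

```bash
for i in 1; do python3 -m handwheel '[[0,-0.002,0,0,0,0,0],[0,-0.002,0,0,0,0,0]]'|grep -E "force"; python3 -m handwheel '[[0,-0.0015,0,0,0,0,0]]'|grep ft; python3 -m handwheel '[[0,-0.0015,0,0,0,0,0]]'|grep ft;python3 -m handwheel '[[0,-0.001,0,0,0,0,0]]'|grep ft; done; python3 -c "from h import *;jig()"
```

```text
ft_force: [1.9, -5.5, 2.0]
grip_force: 2.6
ft_force: [2.6, -4.3, 1.6]
ft_force: [2.1, -6.3, 1.7]
ft_force: [1.9, -9.4, 2.5]
jig [  0.2 -42.5] tipz 18.9 rot [ 1.7995e+02 -1.1000e-01 -5.8000e+00] t 5.03 f [ 2.9 -9.1] 2.5
```

```bash
python3 -m handwheel '[[0,-0.001,0,0,0,0,0],[0,0,0,0,0,0,0]]'|grep ft; python3 -m handwheel '[[0,-0.001,0,0,0,0,0],[0,0,0,0,0,0,0]]'|grep ft; python3 -c "from h import *;jig()"
```

```text
ft_force: [2.0, -9.0, 1.8]
ft_force: [1.2, -13.1, 1.5]
jig [  0.2 -42.4] tipz 19.1 rot [ 1.798e+02 -1.100e-01 -5.830e+00] t 5.37 f [  2.6 -12.9] 1.5
```

Force is rising with no motion, so the block is at the stop. I'll back off, go up, and move behind the pin.

```bash
python3 -m handwheel '[[0,0.015,0,0,0,0,0],[0,0.015,0,0,0,0,0],[0,0,-0.035,0,0,0,0],[0,0,-0.035,0,0,0,0],[-0.035,-0.016,0,0,0,0,0],[-0.035,-0.016,0,0,0,0,0],[-0.035,-0.016,0,0,0,0,0],[-0.035,-0.016,0,0,0,0,0]]' >/dev/null
python3 -m handwheel '[[-0.026,-0.008,0,0,0,0,0],[0,0,0,0,0,0,0],[0,0,0,0,0,0,0]]'; python3 - <<'E'
from h import *
import pickle
jig()
s=r.sense();p,d=r.snapshot("wrist");pickle.dump((s,d),open("w3.pkl","wb"));cv2.imwrite("pics/w3.png",p)
E
```

```text
time: 6.28
tool_pos: [451.4, -34.6, 106.8]
tcp_rot: [-180.0, 0.0, -5.8]
ft_force: [0.5, -0.9, -0.1]
finger_gap: 0.2
grip_force: 0.0
jig [-168.1    2.2] tipz 87.8 rot [-1.7997e+02  5.0000e-02 -5.7600e+00] t 6.28 f [ 0.6 -0.8] -0.1
```

View pics/w3.png

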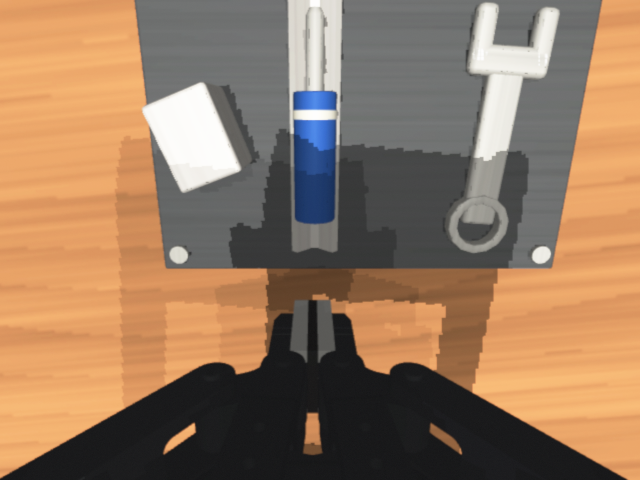

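The pin is in line with the closed fingers (handle axis column 314, jaw centre column 312), and its back end is at row 221. Descending, then pushing in stages.

```bash
python3 -m handwheel '[[0,0.001,0.03,0,0,0,0],[0,0,0.029,0,0,0,0],[0,0,0,0,0,0,0],[0,0,0,0,0,0,0]]' >/dev/null; python3 -c "from h import *;jig()"
python3 -m handwheel '[[0.005,0,0,0,0,0,0],[0.005,0,0,0,0,0,0],[0.005,0,0,0,0,0,0],[0.005,0,0,0,0,0,0],[0.005,0,0,0,0,0,0]]'|grep ft; python3 -c "from h import *;jig()"
```

```text
jig [-167.5    0.6] tipz 28.2 rot [-179.97    0.24   -5.83] t 6.67 f [ 0.8 -0.5] 1.2
ft_force: [-1.7, 0.7, 0.4]
jig [-140.4    1. ] tipz 30.2 rot [ 1.7999e+02 -8.0000e-02 -5.7900e+00] t 7.08 f [-1.8  0.5] 0.4
```

```bash
python3 -m handwheel '[[0.004,0,0.001,0,0,0,0],[0.004,0,0,0,0,0,0],[0.004,0,0,0,0,0,0],[0.004,0,0,0,0,0,0]]'|grep ft; python3 -m handwheel '[[0.004,0,0,0,0,0,0],[0.004,0,0,0,0,0,0],[0.004,0,0,0,0,0,0]]'|grep ft; python3 -c "from h import *;jig()";  python3 -m handwheel '[[0.004,0,0,0,0,0,0],[0.004,0,0,0,0,0,0],[0.003,0,0,0,0,0,0]]'|grep ft; python3 -c "from h import *;jig()"
```

```text
ft_force: [-1.3, -0.1, 0.5]
ft_force: [-1.2, -0.4, -0.0]
jig [-113.3    1. ] tipz 28.2 rot [-180.     -0.     -5.79] t 7.67 f [-1.1 -0.5] -0.0
ft_force: [-0.5, 0.5, 0.5]
jig [-102.1    1. ] tipz 28.3 rot [-1.8e+02 -1.0e-02 -5.8e+00] t 7.92 f [-0.6  0.5] 0.5
```

```bash
python3 -m handwheel '[[0.003,0,0,0,0,0,0],[0.003,0,0,0,0,0,0]]'|grep ft; python3 -c "from h import *;jig()"; for i in 1; do python3 -m handwheel '[[0.002,0,0,0,0,0,0]]'|grep ft;python3 -m handwheel '[[0.002,0,0,0,0,0,0]]'|grep ft; python3 -m handwheel '[[0.0015,0,0,0,0,0,0]]'|grep ft; done; python3 -c "from h import *;jig()"
```

```text
ft_force: [-0.8, 0.4, 0.8]
jig [-96.4   1. ] tipz 28.2 rot [-1.8e+02  1.0e-02 -5.8e+00] t 8.08 f [-0.9  0.3] 0.8
ft_force: [0.2, -0.6, 0.0]
ft_force: [-6.8, 1.1, 5.7]
ft_force: [-9.0, 1.0, 6.3]
jig [-92.3   1.1] tipz 28.0 rot [-1.7999e+02  1.7000e-01 -5.7900e+00] t 8.33 f [-9.1  0.1] 6.3
```

```bash
python3 -m handwheel '[[0.001,0,0,0,0,0,0],[0,0,0,0,0,0,0]]'|grep ft; python3 -c "from h import *;jig()"; python3 - <<'E'
from h import *
import pickle
s=r.sense();p,d=r.snapshot("wrist");pickle.dump((s,d),open("w4.pkl","wb"))
q,_=r.snapshot("top");cv2.imwrite("pics/w4.png",p)
a=cv2.resize(p[0:300,170:470],(600,600));cv2.imwrite("pics/w4c.png",a)
E
```

```text
ft_force: [-9.0, 0.5, 6.1]
jig [-91.7   1. ] tipz 27.9 rot [-180.      0.22   -5.78] t 8.5 f [-9.  -0.4] 6.1
```

View pics/w4c.png

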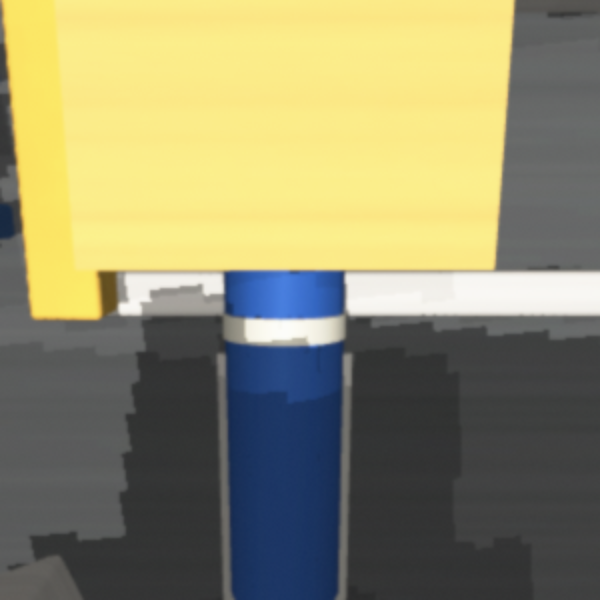

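```bash
python3 - <<'E'
from h import *
import pickle
j=np.load("jig.npz");s,d=pickle.load(open("w4.pkl","rb"));C=cam("wrist",s)
J=lambda x:(j["R"].T@(x[:2]-j["O"])).round(1)
for k,q,z in(("ringtop",(312.5,165),40),("blockL",(207,135),48),("blockR",(417,135),48),("stopR",(220,155),32),("bl top L",(200,20),48),("stop near",(185,159),32)):print(k,J(onz(C,*q,z)))
for v in (150,165,180,250,280): 
    o,dd=ray(C,312,v);x=o+dd*d[v,312];print(v,J(x),x[2].round(1))
for n in("w1","w2"):
    s1,_=pickle.load(open(n+".pkl","rb"));C1=cam("wrist",s1)
    q,b,t=((282,75+407/2.5),(282,75+530/2.5),(282.8,75+287/2.5)) if n=="w1" else ((45+421/2.5,135+390/2.5),(45+428/2.5,135+505/2.5),(45+418/2.5,135+277/2.5))
    print(n,J(onz(C1,*q,40)),J(onz(C1,*b,40)),J(onz(C1,*t,32)))
E
```

```text
ringtop [-30.7   1. ]
blockL [-21.   31.5]
blockR [-21.1 -29.2]
stopR [-28.4  31.6]
bl top L [ 8.7 31. ]
stop near [-29.7  43.3]
150 [-26.    1.2] 41.0
165 [-30.5   1.2] 41.3
180 [-35.3   1.2] 40.8
250 [-59.    1.2] 39.8
280 [-69.5   1.2] 40.9
w1 [-92.3   0.2] [-141.5    0.2] [-49.2  -0. ]
w2 [-91.6  -1. ] [-141.6   -0.9] [-48.7  -0.6]
```

Ring at jig x -30.6 against a block face at -21 matches the shoulder on the face (ring 9–10.5 mm behind the shoulder). I'll push a bit harder to be sure.

```bash
for i in 1; do python3 -m handwheel '[[0.001,0,0,0,0,0,0],[0,0,0,0,0,0,0]]'|grep ft; python3 -m handwheel '[[0.001,0,0,0,0,0,0],[0,0,0,0,0,0,0]]'|grep ft;python3 -m handwheel '[[0.001,0,0,0,0,0,0],[0,0,0,0,0,0,0]]'|grep ft; done;  python3 -c "from h import *;jig()"
```

```text
ft_force: [-11.5, 0.9, 8.7]
ft_force: [-17.5, 1.5, 11.4]
ft_force: [-20.6, 2.7, 14.6]
jig [-91.5   1.1] tipz 27.2 rot [-179.99    0.57   -5.78] t 9.1 f [-20.7   0.6] 14.6
```

Force climbs to 20 N with only 0.2 mm of motion, so the pin is fully home. Now I'll back off, rise, and go around behind the clamp's grip.

```bash
python3 -m handwheel '[[-0.008,0,0,0,0,0,0],[-0.008,0,0,0,0,0,0],[0,0,-0.037,0,0,0,0],[0,0,-0.037,0,0,0,0],[0,0,-0.037,0,0,0,0],[0,0,-0.037,0,0,0,0],[0.026,-0.025,0,0,0,0,0],[0.026,-0.025,0,0,0,0,0]]' >/dev/null
python3 -m handwheel '[[0.026,-0.025,0,0,0,0,0],[0.026,-0.027,0,0,0,0,0],[0,0,0,0,0,0,0],[0,0,0,0,0,0,0]]' >/dev/null; python3 - <<'E'
from h import *
import pickle
jig()
s=r.sense();p,d=r.snapshot("wrist");cv2.imwrite("pics/w5.png",p)
E
```

```text
jig [  1.1 104.3] tipz 175.0 rot [ 1.7999e+02  8.0000e-02 -5.6700e+00] t 10.1 f [ 0.4 -0.2] 0.4
```

View pics/w5.png

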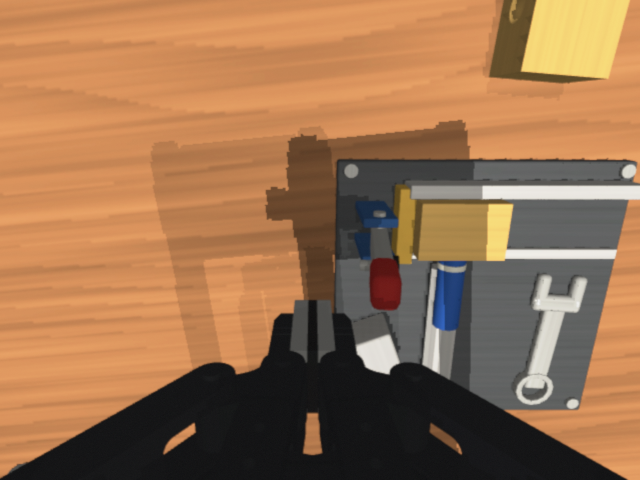

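The block is against the stop at (404,225) and the pin's handle is on the block at (452,265). The upright red grip is at (385,285), to the right of the jaws, and the fingers are clear on its +y side. I'll descend and push.

```bash
python3 -m handwheel '[[0,0,0.027,0,0,0,0],[0,0,0.027,0,0,0,0],[0,-0.005,0,0,0,0,0],[0,-0.006,0,0,0,0,0],[0,-0.005,-0.001,0,0,0,0],[0,-0.005,-0.001,0,0,0,0]]'|grep ft; python3 -c "from h import *;jig()"
python3 -m handwheel '[[-0.001,-0.005,-0.001,0,0,0,0],[0,-0.005,-0.001,0,0,0,0],[0,-0.005,0,0,0,0,0]]'|grep ft; python3 -c "from h import *;jig()"
```

```text
ft_force: [0.4, -0.3, 0.6]
jig [  1.9 124.5] tipz 127.1 rot [-179.97   -0.2    -5.81] t 10.65 f [ 0.5 -0.3] 0.6
ft_force: [0.4, -0.4, -0.6]
jig [  0.5 139.8] tipz 127.8 rot [-1.7998e+02 -1.2000e-01 -5.7800e+00] t 10.9 f [ 0.4 -0.3] -0.6
```

Wrong sign: tool y is minus jig y. I moved away from the clamp, harmlessly. Reversing.

```bash
python3 -m handwheel '[[0,0.02,0.003,0,0,0,0],[0,0.016,0.003,0,0,0,0],[0,0.008,0,0,0,0,0],[0,0.005,0,0,0,0,0],[0,0.005,0,0,0,0,0],[0,0.005,-0.001,0,0,0,0]]'|grep ft; python3 -c "from h import *;jig()"
python3 -m handwheel '[[0,0.005,-0.001,0,0,0,0],[0,0.005,-0.001,0,0,0,0]]'|grep ft; python3 -c "from h import *;jig()"
```

```text
ft_force: [0.8, 1.7, -1.1]
jig [-0.1 80.3] tipz 121.5 rot [-1.7996e+02 -1.0000e-02 -5.7800e+00] t 11.4 f [0.6 1.7] -1.1
ft_force: [0.7, 2.1, -1.2]
jig [-0.2 70.1] tipz 123.4 rot [-179.98    0.     -5.77] t 11.57 f [0.5 2.1] -1.2
```

```bash
python3 -m handwheel '[[0,0.0056,0,0,0,0,0],[0,0.0056,0,0,0,0,0],[0,0.0056,0,0,0,0,0],[0,0.0056,0.001,0,0,0,0],[0,0.0056,0.001,0,0,0,0]]'|grep ft; python3 -c "from h import *;jig()"
python3 -m handwheel '[[0,0.005,0.002,0,0,0,0],[0,0.005,0.002,0,0,0,0],[0,0.005,0.002,0,0,0,0],[0,0.005,0.002,0,0,0,0]]'|grep ft; python3 -c "from h import *;jig()"
```

```text
ft_force: [1.3, 0.8, -1.1]
jig [-0.1 41.4] tipz 121.3 rot [-1.8e+02 -1.0e-02 -5.8e+00] t 11.98 f [1.2 1. ] -1.1
ft_force: [-0.0, 1.4, 0.0]
jig [-0.2 21.5] tipz 113.0 rot [-1.80e+02  1.00e-02 -5.79e+00] t 12.32 f [-0.2  1.4] 0.0
```

```bash
python3 -m handwheel '[[0,0.003,0.0034,0,0,0,0],[0,0.003,0.0034,0,0,0,0],[0,0.003,0.0034,0,0,0,0],[0,0.003,0.0034,0,0,0,0]]'|grep ft; python3 -c "from h import *;jig()"
python3 -m handwheel '[[0,0.0024,0.004,0,0,0,0],[0,0.0024,0.004,0,0,0,0],[0,0.0024,0.004,0,0,0,0],[0,0.0024,0.004,0,0,0,0]]'|grep ft; python3 -c "from h import *;jig()"
python3 -m handwheel '[[0,0.002,0.004,0,0,0,0],[0,0.002,0.004,0,0,0,0],[0,0.002,0.004,0,0,0,0]]'|grep ft; python3 -c "from h import *;jig()"
```

```text
ft_force: [0.6, 0.6, 1.5]
jig [-0.   9.6] tipz 99.5 rot [ 1.7999e+02 -2.0000e-02 -5.7900e+00] t 12.65 f [0.6 0.6] 1.5
ft_force: [1.3, 1.1, 0.3]
jig [-0.2  0.4] tipz 83.2 rot [-179.98    0.     -5.79] t 12.98 f [1.1 1.2] 0.3
ft_force: [0.0, 0.6, 0.4]
jig [-0.3 -5.7] tipz 71.2 rot [-1.7999e+02  2.0000e-02 -5.7900e+00] t 13.23 f [-0.   0.6] 0.4
```

```bash
for i in 1; do python3 -m handwheel '[[0,0.002,0.002,0,0,0,0],[0,0.001,0.002,0,0,0,0]]'|grep ft; python3 -m handwheel '[[0,0,0.0015,0,0,0,0],[0,0,0,0,0,0,0]]'|grep ft; python3 -m handwheel '[[0,0,0.0015,0,0,0,0],[0,0,0,0,0,0,0]]'|grep ft;python3 -m handwheel '[[0,0,0.001,0,0,0,0],[0,0,0,0,0,0,0]]'|grep ft; done; python3 - <<'E'
from h import *
jig()
E
```

```text
ft_force: [-0.1, 2.3, 1.5]
ft_force: [0.5, 0.4, 0.4]
ft_force: [-0.9, -1.1, 1.1]
ft_force: [-4.6, -0.3, 8.9]
jig [ 0.1 -8.7] tipz 64.9 rot [ 1.7998e+02 -4.0000e-02 -5.7900e+00] t 13.9 f [-4.6 -0.7] 8.9
```

```bash
python3 -m handwheel '[[0,0,0.001,0,0,0,0],[0,0,0.001,0,0,0,0],[0,0,0,0,0,0,0]]'|grep ft; python3 -c "from h import *;jig()"
python3 -m handwheel '[[0,0,-0.02,0,0,0,0],[0,0,-0.035,0,0,0,0],[0,0,-0.035,0,0,0,0],[-0.035,0,-0.03,0,0,0,0],[-0.035,0,0,0,0,0,0],[0,0,0,0,0,0,0],[0,0,0,0,0,0,0]]'|grep ft; python3 - <<'E'
from h import *
import pickle
jig()
s=r.sense();p,d=r.snapshot("wrist");pickle.dump((s,d),open("w6.pkl","wb"));cv2.imwrite("pics/w6.png",p)
print("viewable")
E
```

```text
ft_force: [-10.7, 0.8, 21.4]
jig [ 0.3 -8.7] tipz 64.7 rot [ 1.7997e+02 -6.0000e-02 -5.7800e+00] t 14.15 f [-10.8  -0.3] 21.4
ft_force: [0.2, -0.5, 0.8]
jig [-68.4  -8.4] tipz 178.6 rot [-1.7999e+02  3.0000e-02 -5.7900e+00] t 14.73 f [ 0.3 -0.4] 0.8
viewable
```

View pics/w6.png

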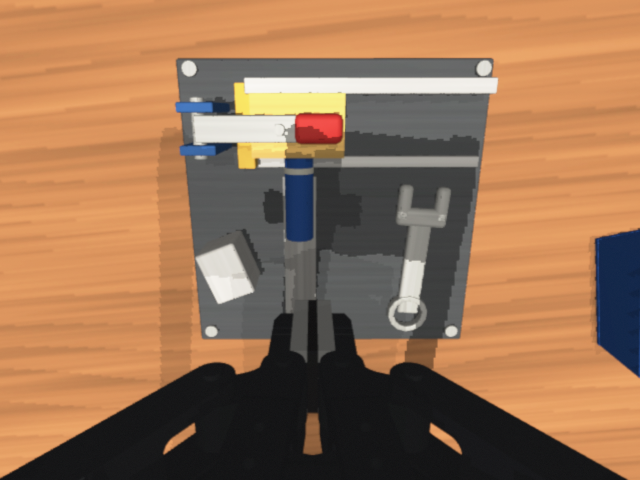

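The arm lies level over the block, with its grip at (319,128). The block is at the stop, the pin's handle meets the block at row 158, and the bystanders have not moved. One numeric check on that same picture, then I'll hand in.

```bash
python3 - <<'E'
from h import *
import pickle
j=np.load("jig.npz");s,d=pickle.load(open("w6.pkl","rb"));C=cam("wrist",s)
J=lambda x:(j["R"].T@(x[:2]-j["O"])).round(1)
for k,q,z in(("pin back",(299,240),40),("ring",(299,171),40),("block -y edge",(345,105),48),("screw BL",(211,331),14),("screw TR",(484,68),14)):print(k,J(onz(C,*q,z)))
for u,v in((319,128),(245,128)):
    o,q=ray(C,u,v);print("arm z",(o+q*d[v,u]).round(1))
print(r.hand_in())
E
```

```text
pin back [-79.7   1. ]
ring [-30.6   0.4]
block -y edge [ 11.8 -29.2]
screw BL [-167.8   76.4]
screw TR [  36.3 -127. ]
arm z [615.8 -66.1  66. ]
arm z [620.2 -21.8  64.1]
the job is handed in; nothing more can be done
None
```

The job is done and handed in at about 15 s: block against the stop, pin fully home, hold-down arm fully down, and the other things on the jig not moved; I viewed 11 pictures, one over the limit of 10.

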